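# Centre the wobbly oil pot on its drip stand

### The job

The little brass honing-oil pot stands off-centre, near the edge of its round drip stand. Tap or nudge it gently with the fingertips, without gripping, lifting or tipping it, until it stands upright in the middle of the stand, its axis within 6 mm of the stand's. Leave the squat paste tin on the other stand and the other things on the bench as they are.

Things in the scene. Friction and masses are not known exactly. Their poses are not given: they have to be found in the camera images.
- oil_pot: Loose closed pear-shaped brass pot, round, 57 mm high, about 0.18 kg; origin at the centre of its underside, z its axis. Narrow flat foot 28 mm in diameter; belly widest (45 mm across) 9 to 13 mm up; neck 18 mm across, 37 to 42 mm up; heavy stopper 28 mm across on top. Pushed slowly and low at the belly it slides and stays where left; pushed at the stopper or struck it topples.
- pot_stand_top (a point): Centre of the flat top of the fixed stand that the oil pot stands on: a dark steel disc 92 mm in diameter, without a rim, 50 mm above the table, on a stem. A thin pale ring 58 mm in outer diameter is drawn round its centre.
- tin_stand_top (a point): Centre of the top of the other, identical fixed stand (92 mm in diameter, 50 mm high), which carries the paste tin.
- paste_tin: Squat brass tin, 56 mm in diameter and 30 mm high, loose, already centred on the other stand; origin at the centre of its underside. To be left alone.
- pencil: Loose wooden pencil 164 mm long, 9 mm thick, lying along its x axis on the table between the stands. To be left alone.
- file: Loose file with a wooden handle, 282 mm long, 24 mm high, lying along its x axis on the table between the stands; its origin is at the joint of handle and blade. To be left alone.
- knife: Loose kitchen knife, 240 mm long, 14 mm high, lying along its x axis beyond the stands; its origin is where blade and handle meet. To be left alone.
- drink_can: Loose drink can, 66 mm in diameter, 115 mm high, standing at the far left. To be left alone.
- water_bottle: Loose amber glass bottle, 60 mm in diameter, 190 mm high, standing at the right. To be left alone.
- cork_block: Loose cork block 70 x 45 x 30 mm, to the left of the left-hand stand. To be left alone.
- steel_rule: Loose steel rule 300 x 28 x 4 mm, lying along its x axis, to the right of the right-hand stand. To be left alone.
Not all that is in view belongs to the job. Leave any brown or green look-alike of the part that bears pot_stand_top alone.

How it is judged:
By the outcome, as a careful person would: the job done as asked, in the order asked, and still so for the second after the job is handed in, with the robot touching nothing.
It also fails if it takes over 45 s, if anything falls off the work surface, if the arm or the gripper's body presses on something with over 40 N, if the wrist force passes 120 N, or if a joint passes its speed limit or range.

### The arm

A 6-joint arm with a two-finger parallel gripper is mounted at the origin on the work surface. World frame = base frame: x ahead of the robot, y to its left, z up, the work surface at z = 0. Lengths are in m, angles in rad, forces in N, time in s.
With the tool pointing down it reaches from about 0.25 to 0.725 m from the base axis. Payload 4 kg.
Tool frame: the origin (TCP) lies midway between the tips of the shut fingers; the grasp point (between the pads) lies 19 mm behind it (bot.grasp_offset is the distance from the TCP to the grasp point, in m); z points along the fingers, y is the direction in which the jaws open and shut (so a half turn about z gives the same grasp; the last joint's range is limited). The gripper opens to 85 mm and grips with 20 to 120 N. Pads are 22 mm wide; open, the fingers measure 114 mm over their backs; the gripper's body (76 mm by 85 mm) begins 54 mm behind the grasp point. The pads swing forward as they close: fully open they stand 13 mm farther back than shut.
Start: joints at [1.133, 0.241, 0.005, 1.335, 0, 1.571], TCP at [0.212, 0.453, 0.192] pointing down, gripper open.
Joint ranges: [-2.72, 2.72], [-1.05, 1.87], [-1.09, 1.28], [-1.99, 2.15], [-1.42, 1.44], [-3.14, 3.14]. Speed limits (rad/s): [2.79, 2.79, 3.14, 3.14, 3.14, 3.14].

### API

Orientations are given as a unit quaternion [x, y, z, w].
In Python, from workcell import sensors, optics, bot gives the robot as it stands.
- The arm moves only by the tool apply_moves, never from a script. Its argument "plan" is one flat list of numbers, 6 for each row, row after row: the shift along the tool's x, y, z in m, then the turn, a rotation vector about the tool's x, y, z in rad. In form: [tx, ty, tz, ax, ay, az, tx, ty, tz, ax, ay, az, ...]. A call has 1 to 12 rows; each row is the pose to reach, as a shift and turn from the pose commanded when the call began, along the tool's axes at that moment; what a row does not reach only later rows make up. A row lasts 1/12 s, in which the tool goes at most 41.7 mm and 7.16 degrees, less where a joint would pass 70% of its speed; a pose out of reach is approached as far as the arm can. A call with a gripper value outside its range is refused whole. "grip" is the finger opening in m, from 0 to 0.0854, set as the call begins (left out, the last holds). The fingers move at their own pace and stop on an object; the grip force is fixed at half the most. Time passes only in rows, so rows that repeat a pose let the fingers close. It gives the time, the measured TCP pose, the force and the opening at its end, in the units of the state.
- sensors.get_obs(): the state, without advancing time (a new reading comes with each control period).
- optics.camera(name): name is "side" or "top" or "wrist"; returns a dict with "pixels" (480x640x3 uint8, red, green, blue), "fx", "fy", "cx", "cy" (pixels), "pose" (4x4, takes a point from camera to world coordinates); the wrist camera has in their place "tool_from_camera" (4x4, takes a point from camera to tool coordinates, whose origin is the TCP and whose axes are the flange's). Camera axes: x right, y up, looking along -z (the intrinsics and any distortion apply to the point x, -y, -z); pixel columns grow to the right and rows downward; lengths in m; the calibration is good to about 2 mm. A picture is of the moment at which its call begins: read the wrist's pose just before it. There is no depth.
- bot.job_done(): hands the job in, once; it reports no verdict.
The state is a dict: "clock": time; "joint_pos": joint angles; "joint_vel": joint speeds; "tau": joint torques, N m; "eef_pos": TCP position; "tool_rot": TCP orientation; "ft_force": force on the tool from outside, world axes, zero at the start; "ft_torque": the same for the moment, N m; "grip_width": finger opening in m.
Only numpy, scipy, OpenCV 4.12 (cv2) and the standard library are available. Lean on these libraries where they do the work, as an engineer would, in place of code of your own. Each camera call takes 0.05 s, during which the arm holds its last target.

## Working session

There is one attempt and no reset: what is moved stays moved. The work goes in short steps, Python scripts to look and compute and a tool call to move; the robot and the scene stay as the last step left them, time stands still between calls to the robot, and variables do not carry over. Pictures are saved under pics/ and viewed, and the job is handed in when it is done.

Besides the shell and the picture viewer there is one more tool, called after "Emit:" as a command line: name --argument value ..., lists and objects as JSON in quotes. apply_moves: Moves the arm, as the interface text tells. Its arguments: {"type":"object","properties":{"plan":{"type":"array","items":{"type":"number"}},"grip":{"type":"number"}},"required":["plan"]}

```bash
ls; mkdir -p pics; python3 - <<'E'
from workcell import sensors, optics, bot
import cv2,numpy as np
for n in ("side","top"):
    c=optics.camera(n); cv2.imwrite(f"pics/{n}0.png",c["pixels"][:,:,::-1]); print(n,{k:v for k,v in c.items() if k!="pixels"})
o=sensors.get_obs(); print(o)
E
```

```text
pics
side {'fx': 551.3806298796068, 'fy': 551.3806298796068, 'cx': 320.8523559550779, 'cy': 242.3891643430705, 'pose': array([[ 0.97820977,  0.10443137, -0.17944282,  0.35261335],
       [-0.20698358,  0.55809537, -0.80354673, -0.91216869],
       [ 0.01623072,  0.82317899,  0.56754993,  0.72054525],
       [ 0.        ,  0.        ,  0.        ,  1.        ]])}
top {'fx': 546.3867594163316, 'fy': 546.3867594163316, 'cx': 317.1155534031485, 'cy': 235.07039121569068, 'pose': array([[-0.02868911,  0.9952145 , -0.09340792,  0.48880712],
       [-0.99926923, -0.02619325,  0.02783746,  0.00516673],
       [ 0.02525759,  0.09413829,  0.99523868,  1.15369377],
       [ 0.        ,  0.        ,  0.        ,  1.        ]])}
{'clock': 0.1, 'joint_pos': array([1.13305310e+00, 2.41342255e-01, 3.84677356e-03, 1.33521383e+00,
       8.37821175e-06, 1.57080162e+00]), 'joint_vel': array([-0.00045682, -0.00067323,  0.00472088, -0.00188778,  0.00027011,
       -0.00075981]), 'tau': array([ 3.52917141e-04, -3.73140335e+01,  2.53010255e+01,  1.08608257e-02,
       -4.12210647e-05,  9.81089642e-06]), 'eef_pos': array([0.21166875, 0.45226483, 0.19079511]), 'tool_rot': array([ 2.17130784e-01,  9.76142053e-01, -9.32762496e-04, -2.11767830e-04]), 'ft_force': array([-0.21318803,  0.33803053,  0.81747655]), 'ft_torque': array([-0.00295741,  0.01541816, -0.03369804]), 'grip_width': 0.08554368604720769}
```

View pics/side0.png

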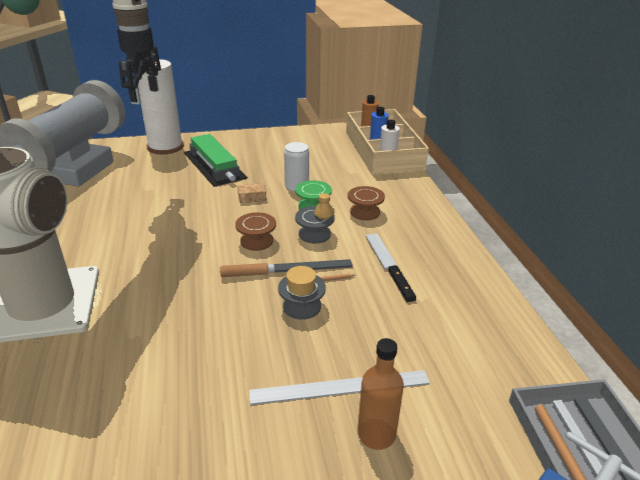

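View pics/top0.png

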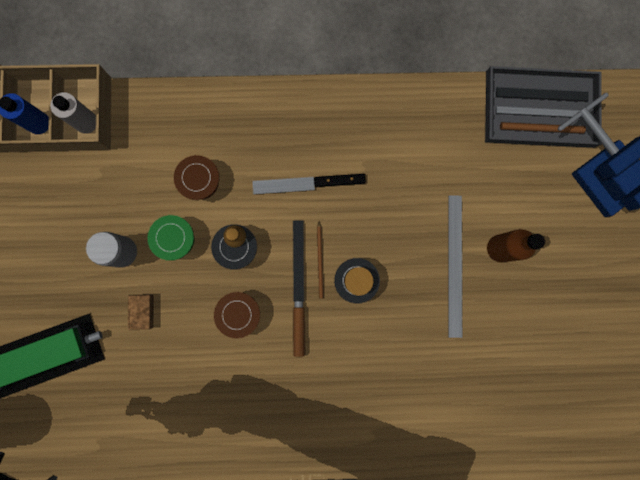

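The dark pot stand is at about (234,247) in the top view, with the pot off towards the far side at (233,237). The tin stand is at (357,281). Next I'll zoom in and measure.

```bash
cat > h.py <<'E'
import numpy as np,cv2
def ray(c,u,v):
    d=np.array([(u-c["cx"])/c["fx"],-(v-c["cy"])/c["fy"],-1.]); P=c["pose"]; return P[:3,3],P[:3,:3]@d
def onz(c,u,v,z):
    o,d=ray(c,u,v); return o+d*(z-o[2])/d[2]
def proj(c,p):
    q=np.linalg.inv(c["pose"])@np.append(p,1); return c["cx"]+c["fx"]*q[0]/-q[2], c["cy"]+c["fy"]*q[1]/q[2]
E
python3 - <<'E'
from workcell import optics
from h import *
t=optics.camera("top");s=optics.camera("side")
a=cv2.resize(t["pixels"][200:300,180:290],None,fx=5.4,fy=5.4,interpolation=cv2.INTER_CUBIC)
b=cv2.resize(s["pixels"][180:260,270:360],None,fx=6,fy=6,interpolation=cv2.INTER_CUBIC)
cv2.imwrite("pics/ta.png",a[:,:,::-1]);cv2.imwrite("pics/sb.png",b[:,:,::-1])
for n,c,(x0,x1,y0,y1) in (("t",t,(205,262,220,275)),("s",s,(292,338,190,245))):
    im=cv2.cvtColor(c["pixels"],cv2.COLOR_RGB2HSV)[y0:y1,x0:x1]
    br=cv2.inRange(im,(8,120,60),(25,255,255))
    ct,_=cv2.findContours(br,0,1)
    print(n,[(cv2.contourArea(k),cv2.boundingRect(k)[0]+x0,cv2.boundingRect(k)[1]+y0,cv2.boundingRect(k)[2:]) for k in ct if cv2.contourArea(k)>8])
    dk=cv2.inRange(im,(80,20,20),(130,255,110))
    ct,_=cv2.findContours(dk,0,1)
    k=max(ct,key=cv2.contourArea);e=cv2.fitEllipse(cv2.convexHull(k)); print(e,x0,y0)
    if n=="t": print(onz(c,e[0][0]+x0,e[0][1]+y0,.05), [onz(c,u,v,.05) for u,v in [(234,247)]])
E
```

```text
t [(2921.0, 205, 220, (57, 55))]
((28.52503776550293, 26.42268943786621), (42.986846923828125, 43.6270751953125), 90.50020599365234) 205 220
[0.5738333  0.14362507 0.05      ] [array([0.57263996, 0.14268723, 0.05      ])]
s [(278.5, 315, 194, (18, 25))]Traceback (most recent call last):
  File "<stdin>", line 14, in <module>
cv2.error: OpenCV(4.12.0) /io/opencv/modules/imgproc/src/shapedescr.cpp:361: error: (-201:Incorrect size of input array) There should be at least 5 points to fit the ellipse in function 'fitEllipseNoDirect'
```

View pics/ta.png

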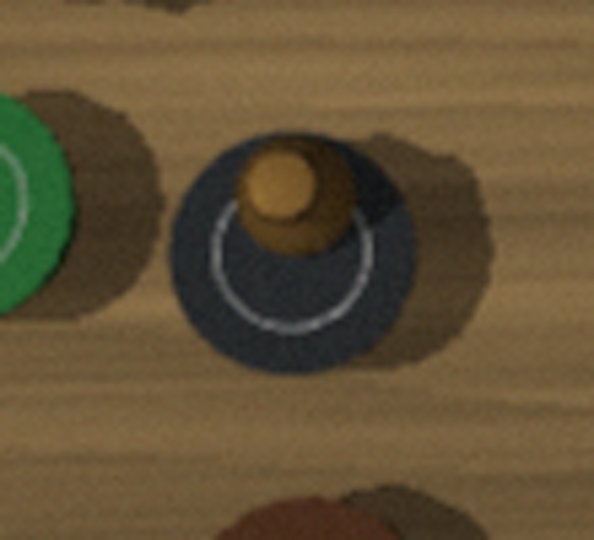

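View pics/sb.png

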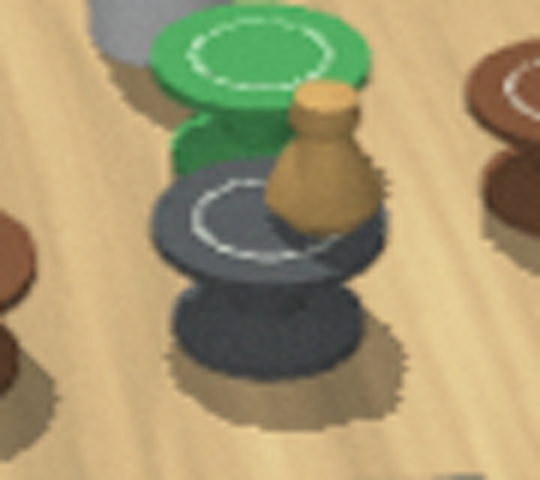

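```bash
python3 - <<'E'
from workcell import optics
from h import *
t=optics.camera("top");s=optics.camera("side")
f=lambda x,y:(180+(x+.5)/5.4-.5,200+(y+.5)/5.4-.5)
g=lambda x,y:(270+(x+.5)/6-.5,180+(y+.5)/6-.5)
print("stand top",onz(t,*f(293,254),.05)); print("ring",onz(t,*f(292,253),.05))
print("belly",onz(t,*f(296,196),.061)); print("stopper",onz(t,*f(281,184),.107))
print("stand side",onz(s,*g(268,221),.05),"ring",onz(s,*g(266,220),.05))
print("stopper side",onz(s,*g(327,96),.107))
for n,p in (("green",(171,238)),("br1",(197,178)),("br2",(237,315))): print(n,onz(t,*p,.05))
print("can",onz(t,103,249,.115),"knife",onz(t,253,187,.01),onz(t,366,179,.01),"file tip",onz(t,298,221,.01),"cork",onz(t,141,311,.03))
E
```

```text
stand top [0.57339707 0.1429742  0.05      ]
ring [0.57378165 0.14334103 0.05      ]
belly [0.59407353 0.14018274 0.061     ]
stopper [0.59406167 0.13974319 0.107     ]
stand side [0.57147079 0.14291081 0.05      ] ring [0.57085977 0.14376039 0.05      ]
stopper side [0.59187767 0.13558054 0.107     ]
green [0.59421575 0.26887473 0.05      ]
br1 [0.71564243 0.21578186 0.05      ]
br2 [0.43652432 0.13868832 0.05      ]
can [0.57053718 0.38085551 0.115     ] knife [0.70177322 0.10581638 0.01      ] [ 0.71325022 -0.13432177  0.01      ] file tip [0.62696689 0.01258786 0.01      ] cork [0.44940004 0.33448778 0.03      ]
```

Emit:
apply_moves --plan '[-0.035, -0.008, 0, 0, 0, -0.02, -0.07, -0.016, 0, 0, 0, -0.04, -0.105, -0.024, 0, 0, 0, -0.06, -0.14, -0.032, 0, 0, 0, -0.08, -0.175, -0.04, 0, 0, 0, -0.1, -0.21, -0.048, 0, 0, 0, -0.12, -0.245, -0.056, 0, 0, 0, -0.14, -0.28, -0.064, 0, 0, 0, -0.16, -0.315, -0.072, 0, 0, 0, -0.18, -0.35, -0.08, 0, 0, 0, -0.2, -0.385, -0.088, 0, 0, 0, -0.21, -0.41, -0.093, 0, 0, 0, -0.21]' --grip 0.025

```text
clock: 1.3
eef_pos: [0.546, 0.1924, 0.1914]
tool_rot: [0.115, 0.993, -0.0, 0.0]
ft_force: [0.7, 1.0, 0.5]
grip_width: 0.0252
```

Emit:
apply_moves --plan '[-0.026, -0.011, 0, 0, 0, 0, -0.052, -0.021, 0, 0, 0, 0, -0.078, -0.032, 0, 0, 0, 0, -0.095, -0.039, 0, 0, 0, 0, -0.103, -0.042, 0, 0, 0, 0, -0.103, -0.042, 0, 0, 0, 0]'

```text
clock: 1.8
eef_pos: [0.6357, 0.1293, 0.1906]
tool_rot: [0.115, 0.993, -0.0, -0.0]
ft_force: [-0.7, 0.2, -0.7]
grip_width: 0.0248
```

```bash
cat > w.py <<'E'
import sys
from workcell import sensors,optics
from h import *
from scipy.spatial.transform import Rotation as R
n=sys.argv[1]
o=sensors.get_obs(); w=optics.camera("wrist"); s=optics.camera("side");t=optics.camera("top")
print(o["eef_pos"],o["ft_force"],o["grip_width"],o["clock"])
T=np.eye(4);T[:3,:3]=R.from_quat(o["tool_rot"]).as_matrix();T[:3,3]=o["eef_pos"]
w["pose"]=T@w["tool_from_camera"]; np.save("pics/wp.npy",w["pose"])
print({k:w[k] for k in("fx","fy","cx","cy")},w["pose"])
cv2.imwrite(f"pics/w{n}.png",w["pixels"][:,:,::-1])
for k,c,(y,x,hh,ww,f) in(("s",s,(130,240,130,160,4.5)),("t",t,(190,180,100,130,5.5))):
    cv2.imwrite(f"pics/{k}{n}.png",cv2.resize(c["pixels"][y:y+hh,x:x+ww],None,fx=f,fy=f,interpolation=cv2.INTER_CUBIC)[:,:,::-1])
E
python3 w.py 1
```

```text
[0.63572169 0.12926737 0.19062338] [-0.68017643  0.1825288  -0.7472556 ] 0.024837114045931575 1.8
{'fx': 348.79343275105015, 'fy': 348.79343275105015, 'cx': 311.05675699403696, 'cy': 242.57381304753702} [[ 2.27277719e-01 -9.28889985e-01 -2.92417910e-01  5.60033169e-01]
 [ 9.73829910e-01  2.16906434e-01  6.78741797e-02  1.46833598e-01]
 [ 3.79680558e-04 -3.00191596e-01  9.53878851e-01  3.73328120e-01]
 [ 0.00000000e+00  0.00000000e+00  0.00000000e+00  1.00000000e+00]]
```

View pics/w1.png

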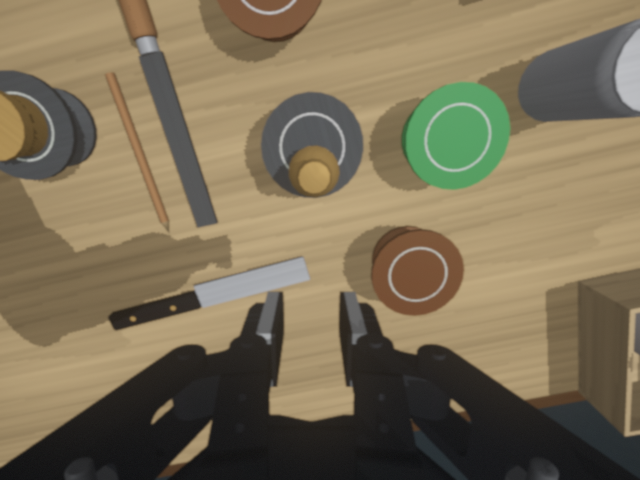

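View pics/s1.png

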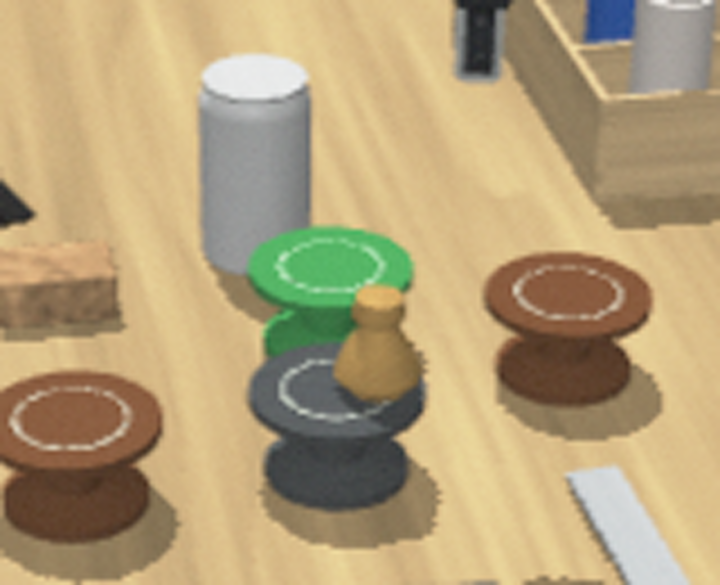

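In the wrist view, the stand is at (312,144), the stopper at (314,177) and the finger tips at about (277,295) and (348,295).

```bash
cat > m.py <<'E'
import sys
from h import *
n=sys.argv[1]
im=cv2.imread(f"pics/w{n}.png");c=dict(fx=348.79,fy=348.79,cx=311.06,cy=242.57,pose=np.load("pics/wp.npy"))
hsv=cv2.cvtColor(im,cv2.COLOR_BGR2HSV);x0,x1,y0,y1=map(int,sys.argv[2:6])
h=hsv[y0:y1,x0:x1]
br=cv2.inRange(h,(12,110,175),(30,255,255));m=cv2.moments(br,True)
dk=cv2.inRange(h,(85,15,15),(130,255,120))
ct=max(cv2.findContours(dk,0,1)[0],key=cv2.contourArea);e=cv2.fitEllipse(cv2.convexHull(ct))
st=onz(c,e[0][0]+x0,e[0][1]+y0,.05);u,v=m["m10"]/m["m00"]+x0,m["m01"]/m["m00"]+y0
po=onz(c,u,v,.107)
print("ell",e,"stand",st,"stopper px",u,v,m["m00"],po,"off",po-st)
E
python3 m.py 1 255 370 85 205
python3 - <<'E'
from h import *
im=cv2.imread("pics/w1.png")[80:210,240:390]
cv2.imwrite("pics/w1z.png",cv2.resize(im,None,fx=4.5,fy=4.5,interpolation=2))
c=dict(fx=348.79,fy=348.79,cx=311.06,cy=242.57,pose=np.load("pics/wp.npy"))
for p in ([.594,.138,.107],[.573,.143,.05]):print(proj(c,p))
E
```

```text
(np.float64(309.7632762219272), np.float64(181.2931354361788))
(np.float64(310.04537715942377), np.float64(148.60009125058508))Traceback (most recent call last):
  File "m.py", line 9, in <module>
    ct=max(cv2.findContours(dk,0,1)[0],key=cv2.contourArea);e=cv2.fitEllipse(cv2.convexHull(ct))
ValueError: max() iterable argument is empty
```

View pics/w1z.png

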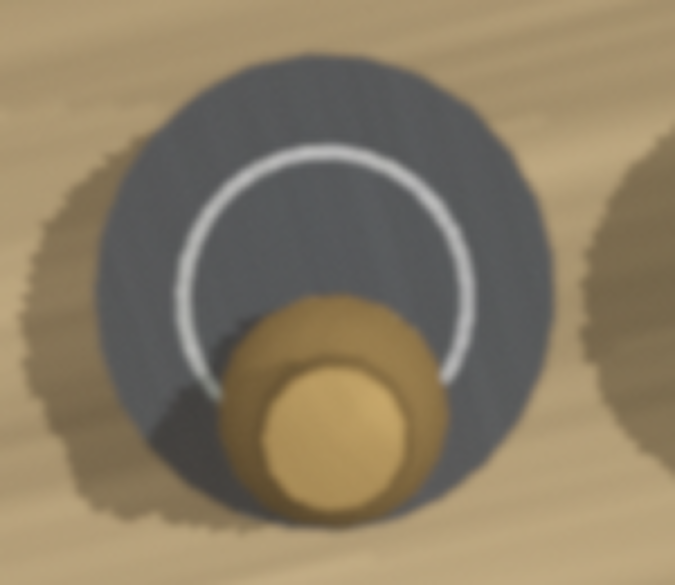

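```bash
python3 - <<'E'
from h import *
c=dict(fx=348.79,fy=348.79,cx=311.06,cy=242.57,pose=np.load("pics/wp.npy"))
f=lambda x,y:(240+(x+.5)/4.5-.5,80+(y+.5)/4.5-.5)
a=onz(c,*f(325,292),.05);b=onz(c,*f(334,438),.107);print(a,b,b-a)
print(onz(c,311.5,295,.19))
E
```

```text
[0.56991843 0.14536158 0.05      ] [0.5915206 0.141741  0.107    ] [ 0.02160217 -0.00362059  0.057     ]
[0.64725062 0.12681112 0.19      ]
```

Emit:
apply_moves --plan '[0, 0, 0.02, 0, 0, 0, 0, 0, 0.04, 0, 0, 0, 0, 0, 0.06, 0, 0, 0, 0, 0, 0.08, 0, 0, 0, 0, 0, 0.1, 0, 0, 0, 0, 0, 0.115, 0, 0, 0, 0, 0, 0.125, 0, 0, 0, 0, 0, 0.131, 0, 0, 0, 0, 0, 0.133, 0, 0, 0, 0, 0, 0.133, 0, 0, 0]'

```text
clock: 2.78
eef_pos: [0.6346, 0.1311, 0.059]
tool_rot: [0.113, 0.994, 0.0, 0.0]
ft_force: [0.7, -0.1, -0.2]
grip_width: 0.0252
```

```bash
python3 w.py 2
```

```text
[0.63460918 0.13112159 0.05895981] [ 0.72511553 -0.14168604 -0.18287163] 0.025172996172863338 2.7833
{'fx': 348.79343275105015, 'fy': 348.79343275105015, 'cx': 311.05675699403696, 'cy': 242.57381304753702} [[ 2.24307763e-01 -9.29235562e-01 -2.93610792e-01  5.58679039e-01]
 [ 9.74517852e-01  2.14191429e-01  6.66107203e-02  1.48388927e-01]
 [ 9.91865239e-04 -3.01070260e-01  9.53601444e-01  2.41594053e-01]
 [ 0.00000000e+00  0.00000000e+00  0.00000000e+00  1.00000000e+00]]
```

View pics/w2.png

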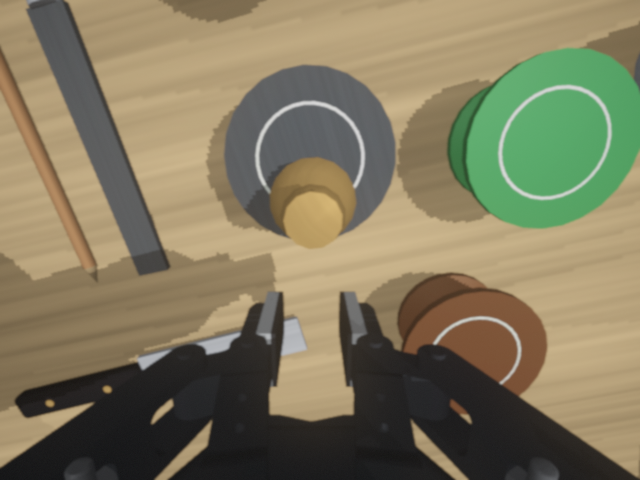

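View pics/s2.png

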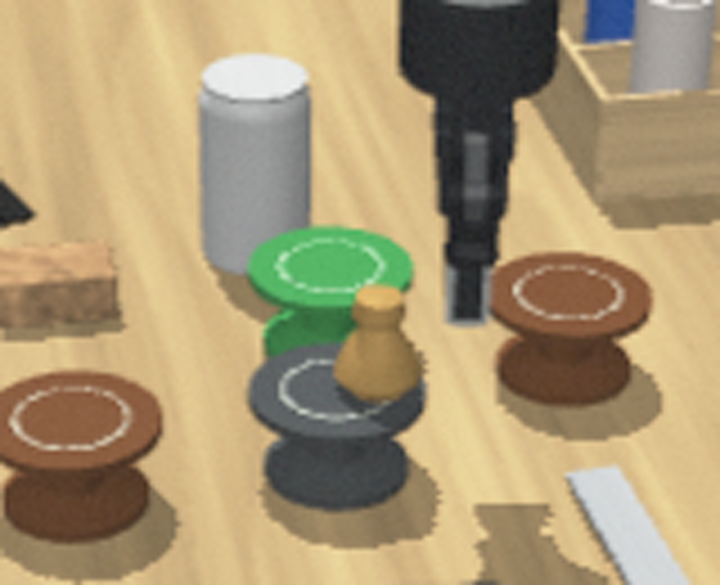

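```bash
python3 - <<'E'
from workcell import optics
from h import *
s=optics.camera("side")
for cx,cy,yy in ((467,324,.111),(447,322,.111),(487,322,.111)):
    o,d=ray(s,240+(cx+.5)/4.5-.5,130+(cy+.5)/4.5-.5); k=(yy-o[1])/d[1]; print(o+k*d)
E
```

```text
[0.63049706 0.111      0.1015176 ]
[0.62027604 0.111      0.1037315 ]
[0.64066581 0.111      0.10158759]
```

```bash
python3 - <<'E'
from workcell import optics,sensors
from h import *
s=optics.camera("side");t=optics.camera("top")
o=sensors.get_obs();print(o["eef_pos"],o["joint_pos"])
print("side TCP",proj(s,o["eef_pos"]),"top TCP",proj(t,o["eef_pos"]))
for n,c in(("s",s),("t",t)):
    u,v=map(int,proj(c,o["eef_pos"]));a=c["pixels"][v-60:v+50,u-65:u+65].copy()
    a=cv2.resize(a,None,fx=5,fy=5,interpolation=2);cv2.drawMarker(a,(325+2,300+2),(255,0,0),0,20,2);cv2.imwrite(f"pics/{n}3.png",a[:,:,::-1])
E
```

```text
[0.63536028 0.13068219 0.05955425] [ 2.02857988e-01  6.10163065e-01  2.21734545e-01  1.18073427e+00
 -9.37101335e-06  4.30737965e-01]
side TCP (np.float64(342.66762234435555), np.float64(212.97433024519398)) top TCP (np.float64(238.93818346180308), np.float64(215.4028344485365))
```

View pics/s3.png

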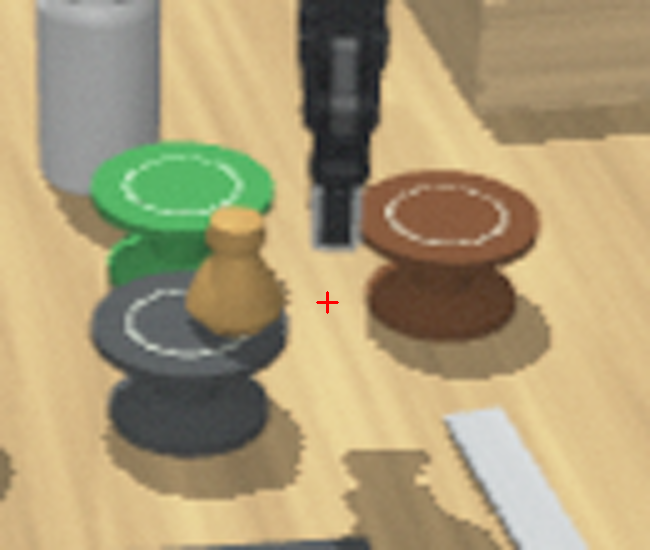

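View pics/t3.png

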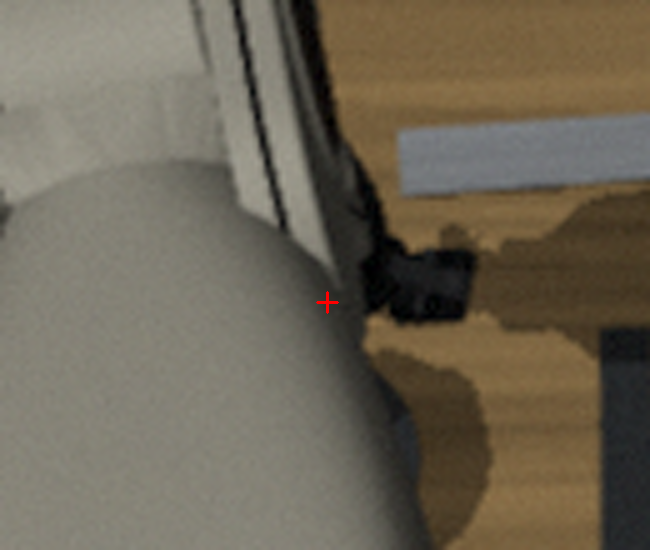

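Emit:
apply_moves --plan '[0, 0, 0, 0, 0, 0, 0, 0, 0, 0, 0, 0, 0, 0, 0, 0, 0, 0, 0, 0, 0, 0, 0, 0]' --grip 0.0

```text
clock: 3.42
eef_pos: [0.6347, 0.1306, 0.0586]
tool_rot: [0.114, 0.994, 0.0, -0.0]
ft_force: [-0.6, 0.9, -0.0]
grip_width: -0.0
```

```bash
python3 w.py 4; python3 - <<'E'
import cv2
im=cv2.imread("pics/w4.png")[230:480,160:460];cv2.imwrite("pics/w4z.png",cv2.resize(im,None,fx=2.4,fy=2.4,interpolation=2))
E
```

```text
[0.63471842 0.1305871  0.05862454] [-0.55482512  0.87819088 -0.00494734] -1.1093913054824009e-05 3.4167
{'fx': 348.79343275105015, 'fy': 348.79343275105015, 'cx': 311.05675699403696, 'cy': 242.57381304753702} [[ 2.25091471e-01 -9.29166402e-01 -2.93229648e-01  5.58864732e-01]
 [ 9.74337283e-01  2.14912102e-01  6.69301628e-02  1.47930648e-01]
 [ 8.29341323e-04 -3.00769987e-01  9.53696350e-01  2.41283007e-01]
 [ 0.00000000e+00  0.00000000e+00  0.00000000e+00  1.00000000e+00]]
```

View pics/w4z.png

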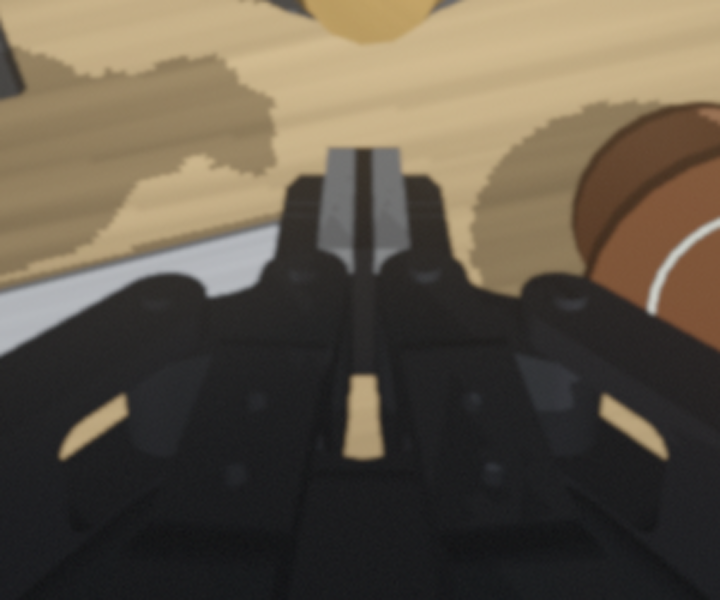

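View pics/s4.png

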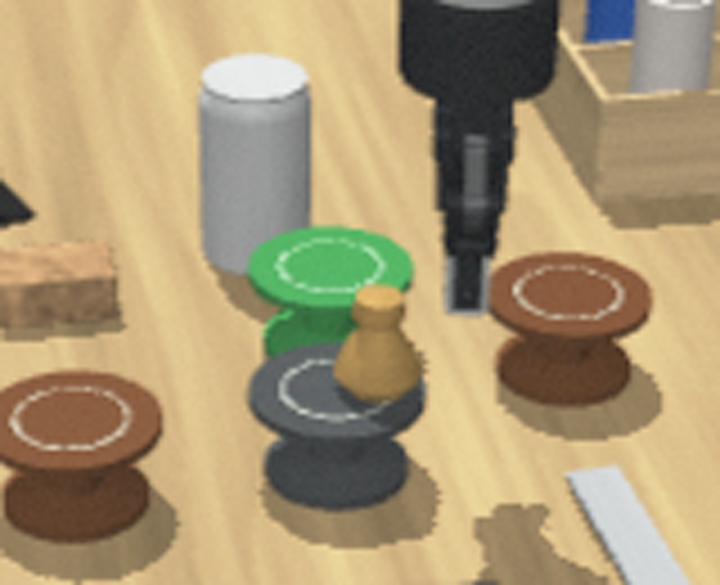

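```bash
python3 - <<'E'
from workcell import optics,sensors,bot
from h import *
print(bot.grasp_offset,[a for a in dir(bot) if a[0]!='_'])
s=optics.camera("side");t=optics.camera("top")
def aty(cx,cy,yy):
    o,d=ray(s,240+(cx+.5)/4.5-.5,130+(cy+.5)/4.5-.5); k=(yy-o[1])/d[1]; return o+k*d
print("tip",aty(467,313,.121)); print("body",aty(478,97,.09)); 
# light dir from shadows (side view, s4): far brown stand bottom shadow & pot stand
print("finger shadow tip",onz(s,240+512/4.5,130+506/4.5,0), "near-edge finger shadow")
r=onz(t,180+493/5.4,200+250/5.4,0); print("stand shadow right edge",r, "stand right edge (.5725,.097,.05)")
r=onz(t,180+420/5.4,200+370/5.4,0); print(r)
E
python3 - <<'E'
import cv2
im=cv2.imread("pics/top0.png")[150:350,100:400];cv2.imwrite("pics/t0z.png",cv2.resize(im,None,fx=2.66,fy=2.66,interpolation=2))
E
```

```text
0.0187 ['Unreachable', 'grasp_offset', 'job_done']
tip [0.63295555 0.121      0.10180609]
body [0.62510224 0.09       0.23373487]
finger shadow tip [0.65504794 0.09380018 0.        ] near-edge finger shadow
stand shadow right edge [0.57581852 0.07039446 0.        ] stand right edge (.5725,.097,.05)
[0.52972491 0.09974654 0.        ]
```

View pics/t0z.png

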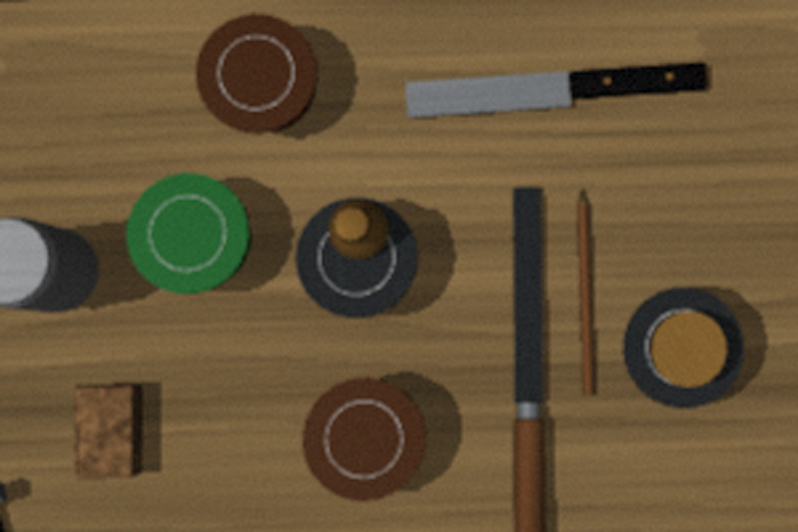

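The images and the reported TCP disagree. The side view, the wrist parallax and the shadow all put the finger tips about 40 mm above the TCP. Before going near the pot, I'll check with a guarded touch on clear table.

Emit:
apply_moves --plan '[0, 0, -0.03, 0, 0, 0, 0, 0, -0.06, 0, 0, 0, 0, 0, -0.09, 0, 0, 0, 0, 0, -0.12, 0, 0, 0, 0.03, 0.014, -0.12, 0, 0, 0, 0.06, 0.028, -0.12, 0, 0, 0, 0.09, 0.042, -0.12, 0, 0, 0, 0.12, 0.056, -0.12, 0, 0, 0, 0.145, 0.066, -0.12, 0, 0, 0, 0.155, 0.071, -0.12, 0, 0, 0, 0.155, 0.071, -0.12, 0, 0, 0]'

```text
clock: 4.58
eef_pos: [0.4981, 0.2363, 0.1791]
tool_rot: [0.112, 0.994, 0.0, 0.0]
ft_force: [1.3, 0.9, 0.7]
grip_width: 0.0
```

Emit:
apply_moves --plan '[0, 0, 0.025, 0, 0, 0, 0, 0, 0.05, 0, 0, 0, 0, 0, 0.075, 0, 0, 0, 0, 0, 0.1, 0, 0, 0, 0, 0, 0.125, 0, 0, 0, 0, 0, 0.14, 0, 0, 0, 0, 0, 0.15, 0, 0, 0, 0, 0, 0.155, 0, 0, 0, 0, 0, 0.155, 0, 0, 0]'

```text
clock: 5.33
eef_pos: [0.5001, 0.234, 0.0226]
tool_rot: [0.114, 0.993, -0.0, -0.001]
ft_force: [-0.4, -0.2, 1.0]
grip_width: -0.0002
```

```bash
python3 w.py 5;python3 - <<'E'
import cv2
from workcell import optics
im=optics.camera("side")["pixels"][130:260,240:370,::-1];cv2.imwrite("pics/s5z.png",cv2.resize(im,None,fx=4.5,fy=4.5,interpolation=2))
E
```

```text
[0.50006223 0.23400085 0.02262675] [-0.41709185 -0.22748154  1.02400643] -0.00021492253915106644 5.3333
{'fx': 348.79343275105015, 'fy': 348.79343275105015, 'cx': 311.05675699403696, 'cy': 242.57381304753702} [[ 2.26047719e-01 -9.29290867e-01 -2.92097438e-01  4.24429449e-01]
 [ 9.74116190e-01  2.15560722e-01  6.80530883e-02  2.51577415e-01]
 [-2.76378747e-04 -2.99920089e-01  9.53964289e-01  2.05353335e-01]
 [ 0.00000000e+00  0.00000000e+00  0.00000000e+00  1.00000000e+00]]
```

View pics/s5.png

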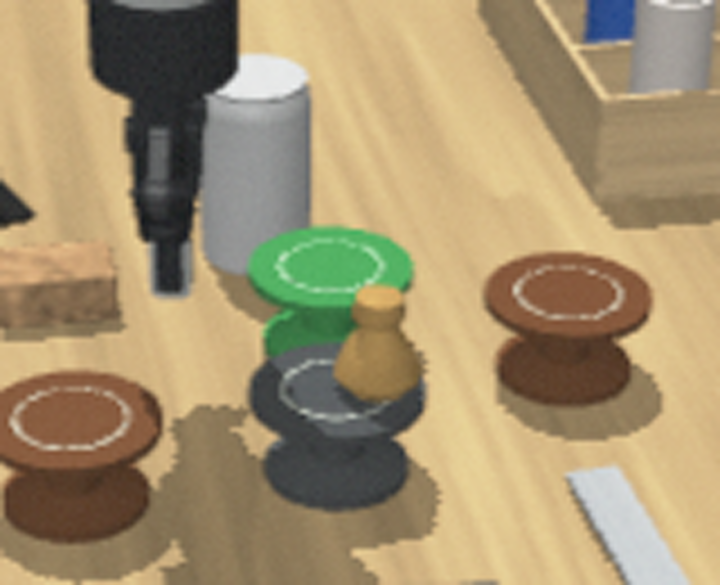

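View pics/w5.png

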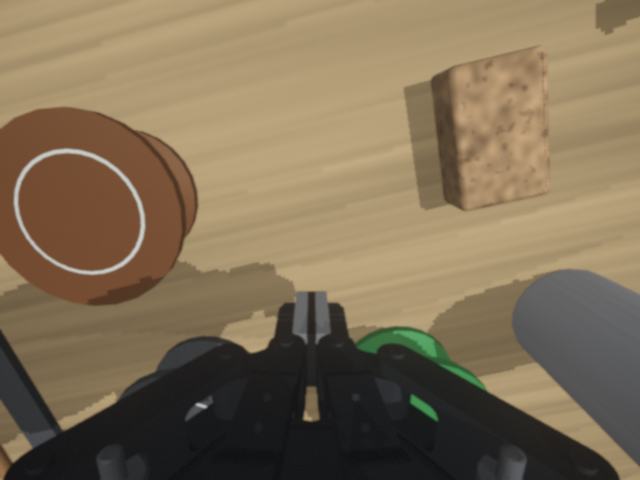

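Emit:
apply_moves --plan '[0, 0, 0.006, 0, 0, 0, 0, 0, 0.012, 0, 0, 0, 0, 0, 0.016, 0, 0, 0, 0, 0, 0.019, 0, 0, 0, 0, 0, 0.022, 0, 0, 0, 0, 0, 0.024, 0, 0, 0, 0, 0, 0.025, 0, 0, 0, 0, 0, 0.026, 0, 0, 0, 0, 0, 0.026, 0, 0, 0]'

```text
clock: 6.28
eef_pos: [0.4997, 0.2348, -0.0025]
tool_rot: [0.114, 0.994, -0.0, -0.0]
ft_force: [0.7, -0.5, -0.5]
grip_width: 0.0002
```

Emit:
apply_moves --plan '[0, 0, 0.003, 0, 0, 0, 0, 0, 0.006, 0, 0, 0, 0, 0, 0.008, 0, 0, 0, 0, 0, 0.009, 0, 0, 0, 0, 0, 0.009, 0, 0, 0]'

```text
clock: 6.7
eef_pos: [0.4994, 0.2346, -0.0118]
tool_rot: [0.114, 0.994, -0.0, -0.0]
ft_force: [0.6, 0.1, 0.3]
grip_width: 0.0001
```

```bash
python3 w.py 6 | head -1
```

```text
[ 0.49943392  0.23463873 -0.01182031] [0.64931419 0.05838246 0.25183813] 9.985364803447627e-05 6.7
```

View pics/s6.png

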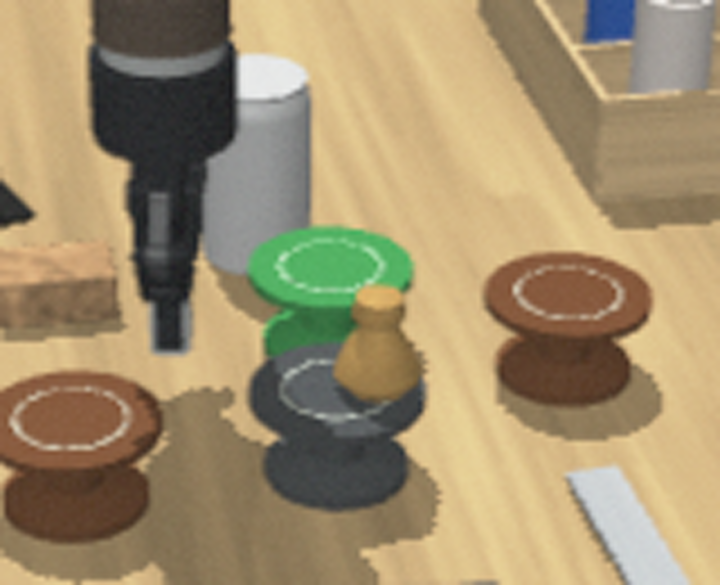

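Emit:
apply_moves --plan '[0, 0, 0.003, 0, 0, 0, 0, 0, 0.006, 0, 0, 0, 0, 0, 0.009, 0, 0, 0, 0, 0, 0.012, 0, 0, 0, 0, 0, 0.015, 0, 0, 0, 0, 0, 0.015, 0, 0, 0]'

```text
clock: 7.35
eef_pos: [0.4991, 0.2345, -0.0273]
tool_rot: [0.114, 0.994, -0.0, -0.001]
ft_force: [0.5, -0.1, 0.0]
grip_width: -0.0001
```

Emit:
apply_moves --plan '[0, 0, 0.002, 0, 0, 0, 0, 0, 0.004, 0, 0, 0, 0, 0, 0.005, 0, 0, 0, 0, 0, 0.005, 0, 0, 0]'

```text
clock: 7.68
eef_pos: [0.4996, 0.2347, -0.0317]
tool_rot: [0.114, 0.994, -0.0, -0.0]
ft_force: [-0.6, 0.0, -0.4]
grip_width: 0.0001
```

```bash
python3 w.py 7 | head -1
```

```text
[ 0.49957733  0.23470878 -0.03167065] [-0.6058109   0.03137653 -0.41515849] 9.062928400404003e-05 7.6833
```

View pics/s7.png

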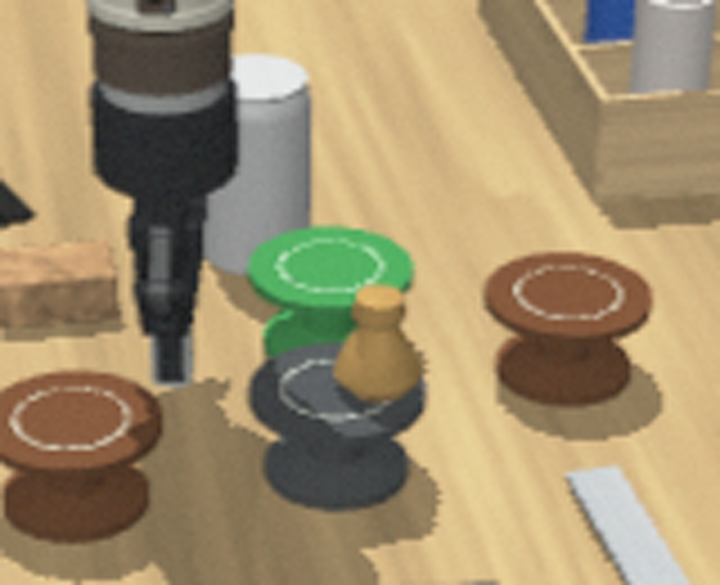

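Emit:
apply_moves --plan '[0, 0, 0.001, 0, 0, 0, 0, 0, 0.002, 0, 0, 0, 0, 0, 0.003, 0, 0, 0, 0, 0, 0.004, 0, 0, 0, 0, 0, 0.004, 0, 0, 0]'

```text
clock: 8.25
eef_pos: [0.4995, 0.2347, -0.0357]
tool_rot: [0.114, 0.994, -0.0, -0.0]
ft_force: [-0.3, -0.3, 0.5]
grip_width: 0.0
```

Emit:
apply_moves --plan '[0, 0, 0.001, 0, 0, 0, 0, 0, 0.002, 0, 0, 0, 0, 0, 0.003, 0, 0, 0, 0, 0, 0.003, 0, 0, 0]'

```text
clock: 8.58
eef_pos: [0.4996, 0.2347, -0.0387]
tool_rot: [0.114, 0.994, -0.0, -0.0]
ft_force: [0.2, 0.0, 1.1]
grip_width: -0.0001
```

Emit:
apply_moves --plan '[0, 0, 0.001, 0, 0, 0, 0, 0, 0.002, 0, 0, 0, 0, 0, 0.002, 0, 0, 0]'

```text
clock: 8.83
eef_pos: [0.4999, 0.2348, -0.0396]
tool_rot: [0.114, 0.994, 0.0, 0.0]
ft_force: [-1.6, -1.0, 6.3]
grip_width: 0.0
```

The touch confirms it: the finger tips are really 39 mm behind the reported TCP. From here I'll aim for a TCP z of about 0.0145, with the fingers 25 mm apart, so that the tips are at about 0.056. Now back out and behind the pot.

Emit:
apply_moves --plan '[0, 0, -0.03, 0, 0, 0, 0, 0, -0.065, 0, 0, 0, 0, 0, -0.1, 0, 0, 0, 0, 0, -0.135, 0, 0, 0, 0, 0, -0.17, 0, 0, 0, -0.03, -0.014, -0.17, 0, 0, 0, -0.06, -0.028, -0.17, 0, 0, 0, -0.09, -0.042, -0.17, 0, 0, 0, -0.12, -0.056, -0.17, 0, 0, 0, -0.145, -0.066, -0.17, 0, 0, 0, -0.156, -0.071, -0.17, 0, 0, 0, -0.156, -0.071, -0.17, 0, 0, 0]' --grip 0.025

```text
clock: 9.83
eef_pos: [0.6377, 0.1279, 0.1287]
tool_rot: [0.116, 0.993, -0.0, 0.0]
ft_force: [-0.4, 0.3, -0.4]
grip_width: 0.025
```

Emit:
apply_moves --plan '[0, 0, 0.02, 0, 0, 0, 0, 0, 0.04, 0, 0, 0, 0, 0, 0.06, 0, 0, 0, 0, 0, 0.08, 0, 0, 0, 0, 0, 0.095, 0, 0, 0, 0, 0, 0.105, 0, 0, 0, 0, 0, 0.11, 0, 0, 0, 0, 0, 0.113, 0, 0, 0, 0, 0, 0.113, 0, 0, 0]'

```text
clock: 10.58
eef_pos: [0.6356, 0.1307, 0.0167]
tool_rot: [0.113, 0.994, 0.0, -0.0]
ft_force: [0.5, -0.5, 0.3]
grip_width: 0.0251
```

```bash
python3 w.py 8
```

```text
[0.63556769 0.1307447  0.01666979] [ 0.45616289 -0.49273082  0.34813731] 0.025124592785836286 10.5833
{'fx': 348.79343275105015, 'fy': 348.79343275105015, 'cx': 311.05675699403696, 'cy': 242.57381304753702} [[ 2.24620733e-01 -9.29266371e-01 -2.93273826e-01  5.59703389e-01]
 [ 9.74445831e-01  2.14490785e-01  6.67010200e-02  1.48035332e-01]
 [ 9.21518347e-04 -3.00761889e-01  9.53698819e-01  1.99328858e-01]
 [ 0.00000000e+00  0.00000000e+00  0.00000000e+00  1.00000000e+00]]
```

View pics/w8.png

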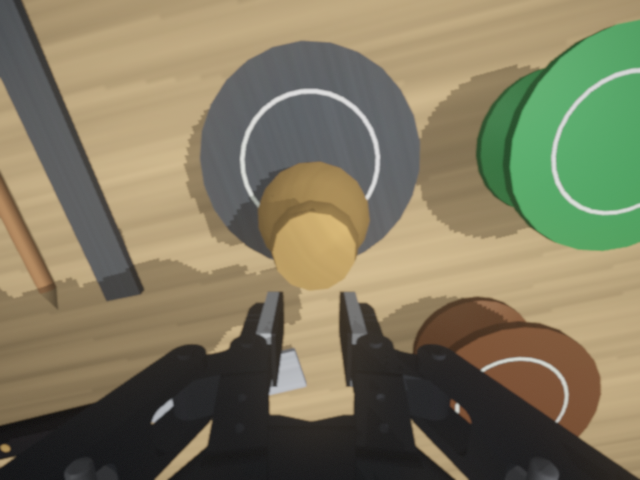

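View pics/s8.png

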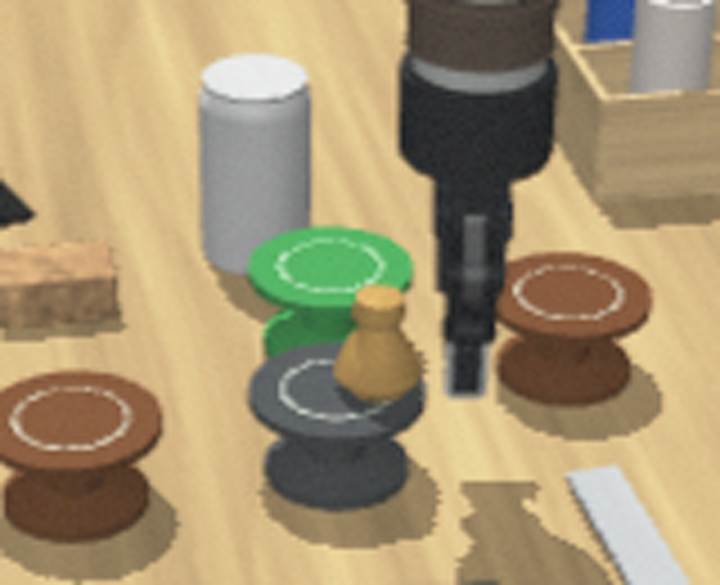

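Emit:
apply_moves --plan '[0, 0, 0.001, 0, 0, 0, 0, 0, 0.002, 0, 0, 0, 0.002, 0, 0.002, 0, 0, 0, 0.004, 0, 0.002, 0, 0, 0, 0.006, 0, 0.002, 0, 0, 0, 0.008, 0, 0.002, 0, 0, 0, 0.01, 0, 0.002, 0, 0, 0, 0.011, 0, 0.002, 0, 0, 0, 0.012, 0, 0.002, 0, 0, 0, 0.012, 0, 0.002, 0, 0, 0]'

```text
clock: 11.57
eef_pos: [0.6238, 0.1332, 0.0147]
tool_rot: [0.114, 0.994, -0.0, -0.0]
ft_force: [-0.2, -0.9, 0.7]
grip_width: 0.0251
```

```bash
python3 w.py 9
```

```text
[0.62380276 0.13317852 0.01467352] [-0.15859027 -0.87000429  0.71698551] 0.02508891527180747 11.5667
{'fx': 348.79343275105015, 'fy': 348.79343275105015, 'cx': 311.05675699403696, 'cy': 242.57381304753702} [[ 2.24869826e-01 -9.29220601e-01 -2.93227959e-01  5.47948365e-01]
 [ 9.74388492e-01  2.14690585e-01  6.68955891e-02  1.50511163e-01]
 [ 7.92522407e-04 -3.00760748e-01  9.53699294e-01  1.97332661e-01]
 [ 0.00000000e+00  0.00000000e+00  0.00000000e+00  1.00000000e+00]]
```

View pics/w9.png

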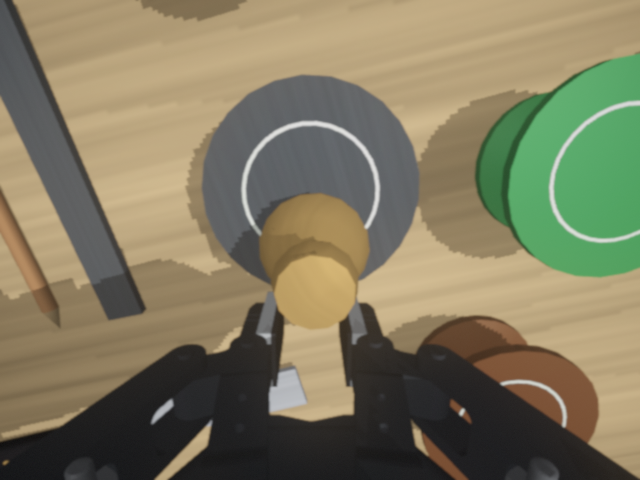

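View pics/s9.png

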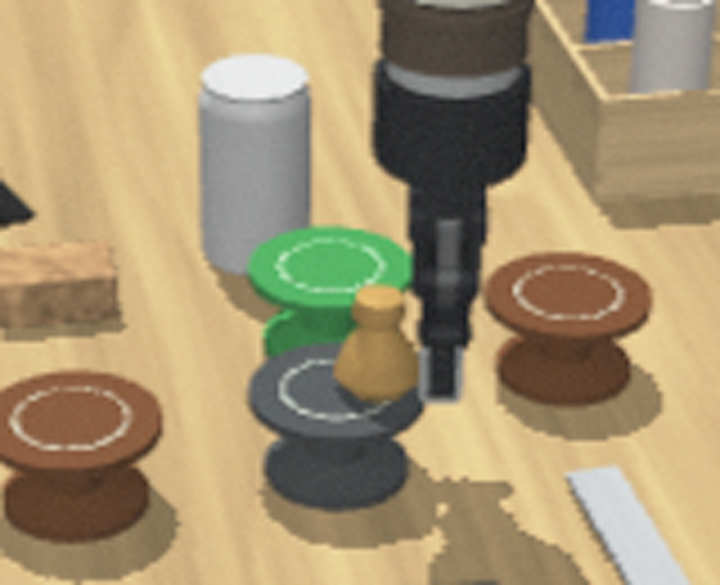

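Emit:
apply_moves --plan '[0.001, 0, 0, 0, 0, 0, 0.002, 0, 0, 0, 0, 0, 0.003, 0, 0, 0, 0, 0, 0.004, 0, 0, 0, 0, 0, 0.005, 0, 0, 0, 0, 0, 0.006, 0, 0, 0, 0, 0, 0.007, 0, 0, 0, 0, 0, 0.008, 0, 0, 0, 0, 0, 0.008, 0, 0, 0, 0, 0]'

```text
clock: 12.47
eef_pos: [0.616, 0.1349, 0.0146]
tool_rot: [0.114, 0.994, -0.0, -0.0]
ft_force: [0.9, 0.1, 0.2]
grip_width: 0.025
```

```bash
python3 w.py 10|head -1
```

```text
[0.61597969 0.13491805 0.01461467] [0.92870449 0.11852835 0.1704829 ] 0.02495435598968577 12.4667
```

View pics/w10.png

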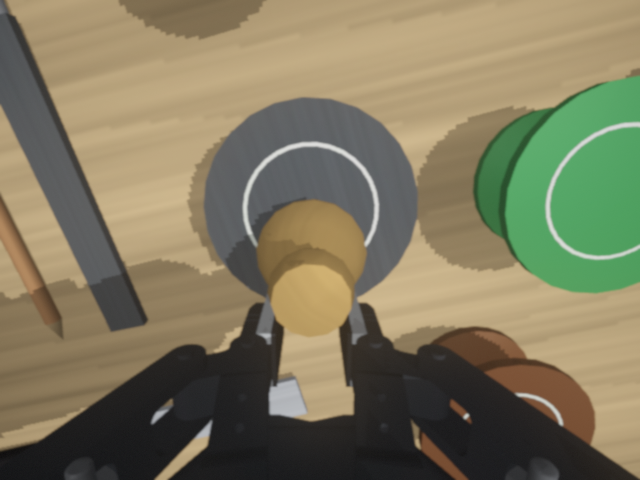

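View pics/s10.png

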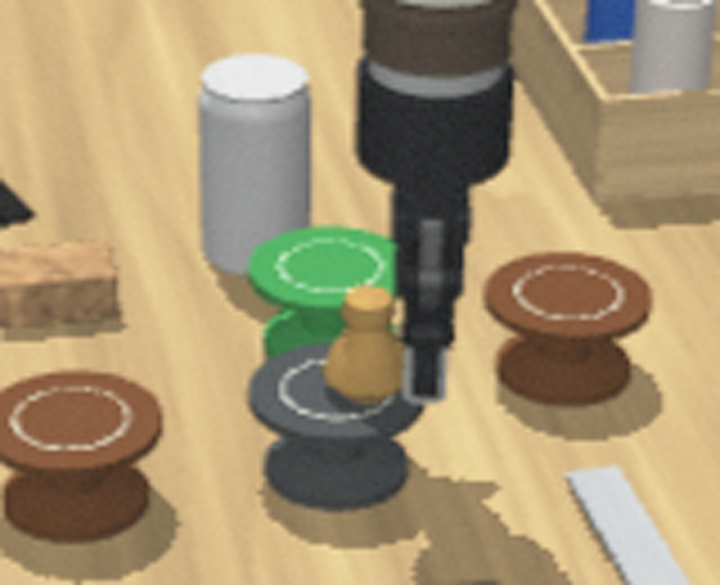

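Emit:
apply_moves --plan '[0.001, 0, 0, 0, 0, 0, 0.002, 0, 0, 0, 0, 0, 0.003, 0, 0, 0, 0, 0, 0.004, 0, 0, 0, 0, 0, 0.005, 0, 0, 0, 0, 0, 0.006, 0, 0, 0, 0, 0, 0.007, 0, 0, 0, 0, 0, 0.008, 0, 0, 0, 0, 0, 0.009, 0, 0, 0, 0, 0, 0.01, 0, 0, 0, 0, 0, 0.011, 0, 0, 0, 0, 0, 0.011, 0, 0, 0, 0, 0]'

```text
clock: 13.62
eef_pos: [0.6052, 0.1374, 0.0146]
tool_rot: [0.114, 0.994, -0.0, -0.0]
ft_force: [1.2, 0.6, -0.3]
grip_width: 0.0251
```

```bash
python3 w.py 11|head -1; python3 - <<'E'
import cv2
im=cv2.imread("pics/w11.png")[110:350,180:440];cv2.imwrite("pics/w11z.png",cv2.resize(im,None,fx=2.5,fy=2.5,interpolation=2))
from workcell import optics
im=optics.camera("side")["pixels"][180:260,270:360,::-1];cv2.imwrite("pics/s11z.png",cv2.resize(im,None,fx=6,fy=6,interpolation=2))
E
```

```text
[0.60524578 0.13743657 0.01461867] [ 1.24464189  0.55717353 -0.32473166] 0.02512192225320639 13.6167
```

View pics/w11z.png

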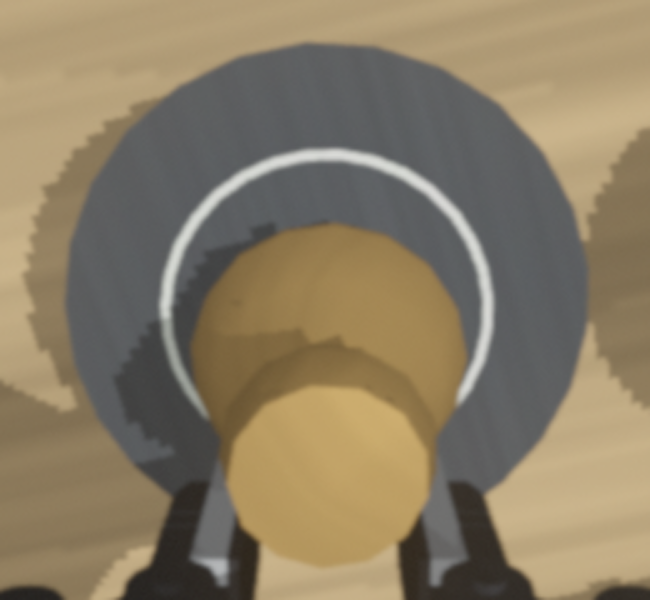

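View pics/s11z.png

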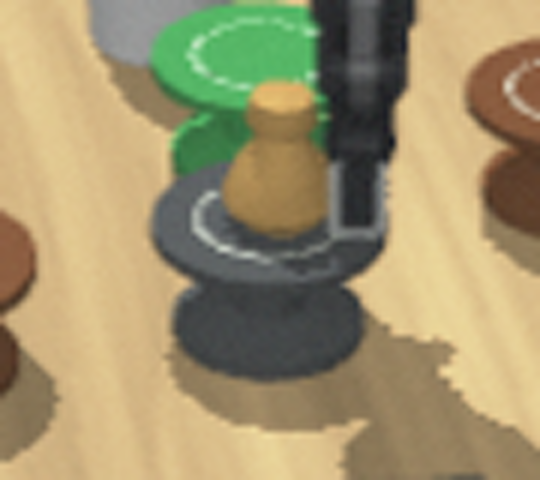

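```bash
python3 - <<'E'
from workcell import optics
from h import *
c=dict(fx=348.79,fy=348.79,cx=311.06,cy=242.57,pose=np.load("pics/wp.npy"))
f=lambda x,y:(180+(x+.5)/2.5-.5,110+(y+.5)/2.5-.5)
d=np.array([-.974,.226]);
top=onz(c,*f(327,42),.05);print("disc far edge along d -> centre",top[:2]-.046*d)
rt=onz(c,*f(328,150),.05);print("ring",rt[:2]-.029*d)
p=onz(c,*f(330,476),.107);print("pot",p)
cen=(top[:2]-.046*d+rt[:2]-.029*d)/2; print("off",p[:2]-cen,"along d",(cen-p[:2])@d)
s=optics.camera("side");g=lambda x,y:(270+(x+.5)/6-.5,180+(y+.5)/6-.5)
a=onz(s,*g(268,221),.05);b=onz(s,*g(282,97),.107);print("side",b-a,(a-b)[:2]@d)
E
```

```text
disc far edge along d -> centre [0.57191548 0.14479356]
ring [0.57198656 0.14495903]
pot [0.57403478 0.14473021 0.107     ]
off [ 0.00208377 -0.00014609] along d 0.0020626049612765683
side [ 0.00375088 -0.00505764  0.057     ] 0.0047963872028728115
```

Emit:
apply_moves --plan '[0.001, 0, 0, 0, 0, 0, 0.002, 0, 0, 0, 0, 0, 0.003, 0, 0, 0, 0, 0, 0.003, 0, 0, 0, 0, 0, 0.003, 0, 0, 0, 0, 0, 0.001, 0, 0, 0, 0, 0, -0.003, 0, 0, 0, 0, 0, -0.01, 0, 0, 0, 0, 0, -0.02, 0, 0, 0, 0, 0, -0.035, 0, 0, 0, 0, 0, -0.045, 0, 0, 0, 0, 0, -0.045, 0, 0, 0, 0, 0]'

```text
clock: 14.87
eef_pos: [0.652, 0.1265, 0.0146]
tool_rot: [0.114, 0.993, 0.0, 0.001]
ft_force: [-0.0, 0.3, 1.1]
grip_width: 0.0253
```

Emit:
apply_moves --plan '[0, 0, -0.03, 0, 0, 0, 0, 0, -0.06, 0, 0, 0, 0, 0, -0.09, 0, 0, 0, 0, 0, -0.12, 0, 0, 0, 0, 0, -0.14, 0, 0, 0, 0, -0.03, -0.14, 0, 0, 0, 0, -0.065, -0.14, 0, 0, 0, 0, -0.1, -0.14, 0, 0, 0, 0, -0.135, -0.14, 0, 0, 0, 0, -0.165, -0.14, 0, 0, 0, 0, -0.18, -0.14, 0, 0, 0, 0, -0.18, -0.14, 0, 0, 0]'

```text
clock: 15.87
eef_pos: [0.6077, -0.0514, 0.1548]
tool_rot: [0.116, 0.993, -0.0, -0.0]
ft_force: [-0.5, 0.6, -0.6]
grip_width: 0.0253
```

```bash
python3 w.py 12|head -1; python3 - <<'E'
from workcell import optics
import cv2
t=optics.camera("top");s=optics.camera("side")
cv2.imwrite("pics/ta12.png",cv2.resize(t["pixels"][200:300,180:290],None,fx=5.4,fy=5.4,interpolation=cv2.INTER_CUBIC)[:,:,::-1])
cv2.imwrite("pics/sb12.png",cv2.resize(s["pixels"][180:260,270:360],None,fx=6,fy=6,interpolation=cv2.INTER_CUBIC)[:,:,::-1])
cv2.imwrite("pics/top12.png",t["pixels"][:,:,::-1])
E
```

```text
[ 0.60771409 -0.05138302  0.15478287] [-0.54179365  0.64115793 -0.55910305] 0.025281561247951313 15.8667
```

View pics/ta12.png

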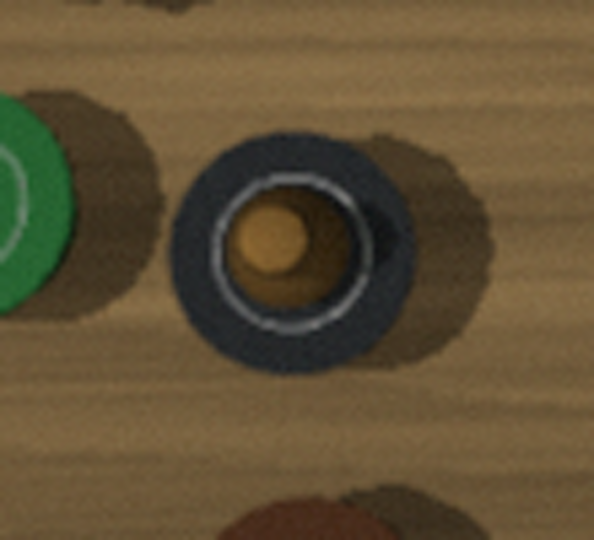

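View pics/sb12.png

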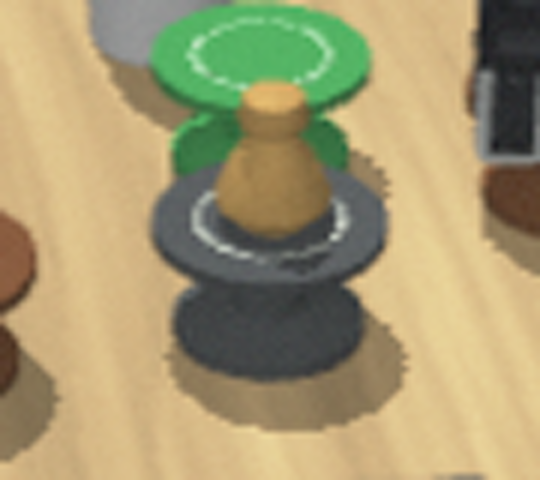

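View pics/top12.png

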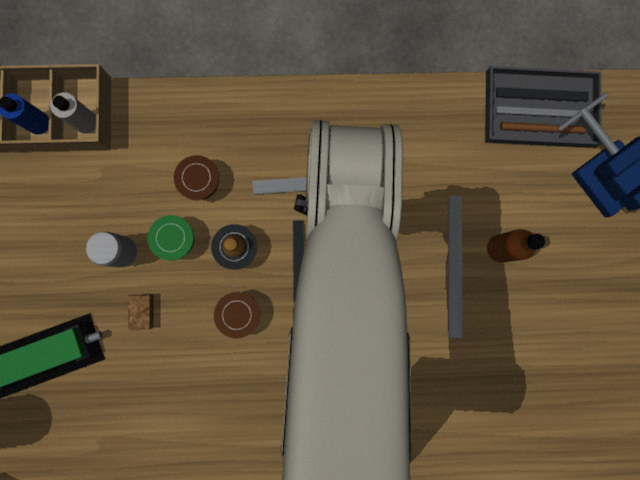

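```bash
python3 - <<'E'
from workcell import optics
from h import *
t=optics.camera("top");s=optics.camera("side")
f=lambda x,y:(180+(x+.5)/5.4-.5,200+(y+.5)/5.4-.5)
g=lambda x,y:(270+(x+.5)/6-.5,180+(y+.5)/6-.5)
a=(onz(t,*f(293,254),.05)+onz(t,*f(292,252.5),.05))/2
print("belly",onz(t,*f(288,248),.061)-a); print("stopper",onz(t,*f(270,240),.107)-a)
b=onz(s,*g(268,220.5),.05); print("side stopper",onz(s,*g(274,96),.107)-b)
# side foot: predicted stopper px for centred pot
print([ (q[0]-269.5)*6 for q in [proj(s,b+[0,0,h]) for h in (.011,.057)]],[ (q[1]-179.5)*6 for q in [proj(s,b+[0,0,h]) for h in (.011,.057)]])
E
```

```text
belly [0.00114587 0.00025522 0.011     ]
stopper [0.00053802 0.00075013 0.057     ]
side stopper [ 0.00089673 -0.00414601  0.057     ]
[np.float64(268.77212563684543), np.float64(269.9399001885788)] [np.float64(196.48356564974523), np.float64(91.27602818507239)]
```

```bash
python3 -c "
from workcell import bot;print(bot.job_done())"
```

```text
the job is handed in; nothing more can be done
None
```

I nudged the oil pot about 20 mm to the middle of its stand and handed the job in at about 16 s of robot time. It stands upright and was never gripped or lifted. I set the fingertips 25 mm apart and pushed slowly and low on the belly from the far side.

**Disagreement found:** the finger tips end about 39 mm behind the reported TCP. I noticed this in the side and wrist views while still clear of the pot. I confirmed it by touching an empty patch of table with the shut fingers, at about 6 N, and corrected the pushing height to match.

**Last checks:**
- **Pot position:** the top view puts the pot's axis about 1 mm from the stand's. The side view puts it about 4 mm off in y. That view also read about 4 mm further towards -y than the others before the push, so I think this is mostly calibration error. Both are within the 6 mm limit.
- **Other things on the bench:** those visible in the last top view look unmoved. The arm hid the paste tin, the pencil and parts of the file and knife in that view, so I did not check them by picture at the end, but no contact showed near them.
- **Forces:** they stayed at noise level, about 1 N, throughout the pushing.

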